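# Pour the brass pins into the soldering rack

## Task

Pick up the blue scoop that holds the two brass pins (not the one with the black pins) by its black grip and pour the pins onto the top of the sloping rack, so that they roll down and each one drops into a groove. Do not touch the pins with the fingers. Then stand the empty scoop upright on the bench, clear of the rack, and let go.

Things in the scene. Friction and masses are not known exactly. Their poses are not given: they have to be found in the camera images.
- brass_scoop: Blue scoop, 160 g, with the brass pins. 94 (x) x 82 mm; walls 32 high. Origin: underside centre, z up. Open front at -x: lip at x -48, z 20. Black grip plate at the back, centre x +48: 12 thick in x, 40 wide in y, top z 85; grip it at z 65, closing along x (tips 20 over the pins). Floor rises to the lip: level, the pins stay; front tipped down, pin b rolls out at 6 deg, a at 22; 35 empties it.
- deck (a point): Point on the fixed rack's deck at its grooves' upper edge, mid-width, 47 mm over the bench. z square to the deck, which slopes down 14 deg to -x. Smooth apron x 0 to +70. Four grooves along y, 18 wide, 14.5 deep, 100 long, at x -11, -33, -55, -77; end wall at -86, 20 high. Side walls y +-50, 16 high, end at x +30. A pin fills a groove flush (axis z -7.5); the next rolls over it.
- brass_rod_a: First brass pin, a brass-yellow round rod with domed ends, 14 mm diameter, 70 mm long, about 60 g, free to roll. Origin at its middle on its axis; its y axis runs along the rod (x and z turn as it rolls). It starts lying crosswise in the brass-pin scoop, against its back wall.
- brass_rod_b: Second brass pin, a brass-yellow round rod with domed ends, 14 mm diameter, 70 mm long, about 60 g, free to roll. Origin at its middle on its axis; its y axis runs along the rod (x and z turn as it rolls). It starts lying crosswise in the brass-pin scoop, next to the first.
Mind the look-alikes: they are no part of the job. What is shaped like the brass_scoop but orange is not meant.

How it is judged:
By the outcome, as a careful person would: the job done as asked, in the order asked, and still so for the second after the job is handed in, with the robot touching nothing.
It also fails if it takes over 64 s, if anything falls off the work surface, if the arm or the gripper's body presses on something with over 40 N, if the wrist force passes 120 N, or if a joint passes its speed limit or range.

## Robot

A 7-joint arm with a two-finger parallel gripper is mounted at the origin on the work surface. World frame = base frame: x ahead of the robot, y to its left, z up, the work surface at z = 0. Lengths are in m, angles in rad, forces in N, time in s.
With the tool pointing down it reaches from about 0.35 to 0.775 m from the base axis. Payload 3.1 kg.
Tool frame: the origin (TCP) lies at the very end of the fingers, on their centre line; the grasp point (between the pads) lies manip.hold_point_z behind it (manip.hold_point_z is the distance from the TCP to the grasp point, in m); z points along the fingers, y is the line along which they close (so a half turn about z gives the same grasp; the last joint's range is limited). The gripper opens to 85 mm and grips with 20 to 120 N. Pads are 22 mm wide; open, the fingers measure 114 mm over their backs; the gripper's body (76 mm by 85 mm) begins 54 mm behind the grasp point. The pads swing forward as they close: fully open they stand 13 mm farther back than shut.
Start: joints at [-1.339, 0.311, 0.014, 1.512, -0.004, 1.319, -0.027], TCP at [0.149, 0.53, 0.231] pointing down, gripper open.
Joint ranges: [-2.7, 2.7], [-0.3, 1.91], [-1.27, 1.3], [0.12, 2.57], [-1.44, 4.58], [0.2, 2.03], [-3.05, 3.05]. Speed limits (rad/s): [2.79, 2.79, 3.14, 3.14, 3.14, 3.14, 3.14].

## Interface

Orientations are given as a unit quaternion [x, y, z, w].
In Python, from bench import manip, grab_frame, order gives the robot as it stands.
- The arm moves only by the shell command python3 -m inch 'ROWS'. ROWS is JSON, a list of rows, each a list of 7 numbers: the shift along the tool's x, y, z as a fraction of full scale, then the turn, a rotation vector about the tool's x, y, z as a fraction of full scale, then the opening, from -1 (shut) to 1 (fully open). In form: [[dx, dy, dz, wx, wy, wz, fingers], ...]. A call has 1 to 20 rows; each row shifts and turns the commanded pose from where the row before left it, along the tool's axes as they then stand; what a row does not reach is not made up. Full scale, the value 1, is 30 cm for a shift and 5 degrees for a turn. A row lasts 1/10 s, in which the tool goes at most 50 mm and 8.59 degrees, less where a joint would pass 70% of its speed; a pose out of reach is approached as far as the arm can. A call with a number of a shift or a turn outside -1 to 1 is refused whole. A call with a gripper value outside its range is refused whole. The fingers move at their own pace and stop on an object; the grip force is fixed at half the most. Time passes only in rows, so rows that do not move let the fingers close. It gives the time, the measured TCP pose, the force, the opening and the grip force at its end, in the units of the state.
- manip.observe(): the state, without advancing time (a new reading comes with each control period).
- grab_frame(name): name is "scene" or "top" or "wrist"; returns a dict with "color" (420x560x3 uint8, red, green, blue), "range_z" (420x560 float32, m along the optical axis (not along the pixel's ray), 0 where there is no reading), "K" (3x3 intrinsics, pixels), "cam_to_world" (4x4, takes a point from camera to world coordinates). Camera axes: x right, y down, z forward; pixel columns grow to the right and rows downward; lengths in m; the calibration is good to about 2 mm. A picture is of the moment at which its call begins.
- order.job_done(): hands the job in; it is judged then, once.
The state is a dict: "t": time; "qpos": joint angles; "qvel": joint speeds; "effort": joint torques, N m; "eef_pos": TCP position; "tool_rot": TCP orientation; "wrist_force": force on the tool from outside, world axes, zero at the start; "torque": the same for the moment, N m; "finger_gap": opening from 0.0 (shut) to 1.0 (fully open); "gripper_force": force on a finger pad.
Only numpy, scipy, OpenCV 4.12 (cv2) and the standard library are available. Lean on these libraries where they do the work, as an engineer would, in place of code of your own. Each camera call takes 0.05 s, during which the arm holds its last target. There are 200 camera calls.

## Working session

There is one attempt and no reset: what is moved stays moved. The work goes in short steps, Python scripts to look and compute and a shell command to move; the robot and the scene stay as the last step left them, time stands still between calls to the robot, and variables do not carry over. Pictures are saved under pics/ and viewed, at most 10 in all, crops included, and the job is handed in when it is done.

```bash
mkdir -p pics; ls; cat > h.py <<'E'
import numpy as np, cv2
from bench import manip, grab_frame, order
from scipy.spatial.transform import Rotation as R
def pts(f):
    K=f["K"];z=f["range_z"];v,u=np.indices(z.shape)
    P=np.stack([(u-K[0,2])/K[0,0]*z,(v-K[1,2])/K[1,1]*z,z],-1)
    T=f["cam_to_world"];return P@T[:3,:3].T+T[:3,3]
def save(f,n): cv2.imwrite(f"pics/{n}.png",f["color"][:,:,::-1])
E
python3 - <<'E'
from h import *
s=manip.observe();print({k:np.round(v,3) for k,v in s.items()},manip.hold_point_z)
a,b=grab_frame("top"),grab_frame("scene")
np.savez("f0.npz",**{f"t_{k}":v for k,v in a.items()},**{f"s_{k}":v for k,v in b.items()})
for f in(a,b):print(np.round(f["K"],1).tolist(),np.round(f["cam_to_world"],3).tolist(),(f["range_z"]>0).mean())
save(a,"top0");save(b,"scene0")
E
```

```text
pics
{'t': np.float64(0.0), 'qpos': array([-1.339,  0.312,  0.014,  1.513, -0.004,  1.319, -0.027]), 'qvel': array([ 0.   ,  0.001,  0.   , -0.002, -0.   ,  0.   ,  0.001]), 'effort': array([ 0.0000e+00, -3.7991e+01,  1.4600e-01, -2.3060e+01,  1.2000e-02,
        1.4000e-02,  0.0000e+00]), 'eef_pos': array([0.148, 0.529, 0.23 ]), 'tool_rot': array([ 0.136,  0.991, -0.001, -0.   ]), 'wrist_force': array([0.645, 0.315, 0.201]), 'torque': array([0.022, 0.003, 0.08 ]), 'gripper_force': np.float64(0.0), 'finger_gap': np.float64(0.998)} 0.0187
[[516.8, 0.0, 274.3], [0.0, 516.8, 202.9], [0.0, 0.0, 1.0]] [[-0.002, -0.997, 0.082, 0.398], [-1.0, 0.003, 0.018, 0.089], [-0.018, -0.082, -0.996, 1.172], [0.0, 0.0, 0.0, 1.0]] 0.9959991496598639
[[381.4, 0.0, 275.8], [0.0, 381.4, 206.0], [0.0, 0.0, 1.0]] [[0.488, 0.639, -0.595, 0.993], [0.873, -0.358, 0.332, -0.215], [-0.001, -0.681, -0.732, 0.712], [0.0, 0.0, 0.0, 1.0]] 0.9958545918367347
```

View pics/top0.png

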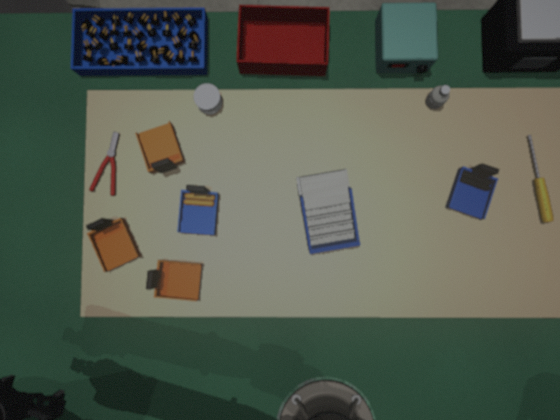

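View pics/scene0.png

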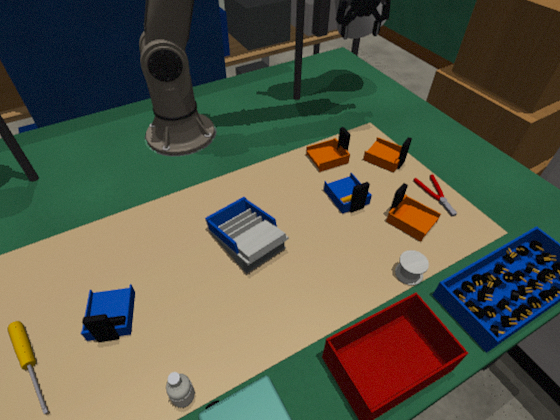

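The top view shows the brass-pin scoop at about (199,212) with its grip at (197,189), and the rack at (328,212) with its white apron towards the top of the picture. The black-pin scoop is at (472,193). The scene view shows the same scoop at (345,192) and the rack at (246,235). In both, the scoop's open front and the rack's downhill side face the base.

```bash
cat > m.py <<'E'
from h import *
d=np.load("f0.npz")
F={n:{k:d[f"{n}_{k}"] for k in("color","range_z","K","cam_to_world")} for n in"ts"}
box={"t":{"scoop":(172,178,228,242),"rack":(290,160,368,260)},"s":{"scoop":(318,168,376,218),"rack":(198,192,294,272)}}
def rect(P):
    (c,s,a)=cv2.minAreaRect((P[:,:2]*1000).astype(np.float32));return np.round(c,1),np.round(s,1),round(a,1)
for n in"ts":
    f=F[n];P=pts(f);hsv=cv2.cvtColor(f["color"],cv2.COLOR_RGB2HSV)
    for o,(u0,v0,u1,v1) in box[n].items():
        p=P[v0:v1,u0:u1].reshape(-1,3);h=hsv[v0:v1,u0:u1].reshape(-1,3).astype(int)
        blue=(h[:,0]>100)&(h[:,0]<130)&(h[:,1]>120)
        print(n,o,"blue",blue.sum(),"z pct",np.round(np.percentile(p[blue,2],[2,20,50,80,98])*1000,1),rect(p[blue]))
        if o=="scoop":
            k=(h[:,2]<70)&(p[:,2]>.05); print(" grip>50",k.sum(),rect(p[k]),"zmax",p[k,2].max())
            k=p[:,2]>.078; print(" top>78",k.sum(),rect(p[k]),np.median(p[k],0))
            br=(h[:,0]>10)&(h[:,0]<30)&(h[:,1]>140)&(p[:,2]>.008)&(p[:,2]<.04);print(" brass",br.sum(),rect(p[br]),np.median(p[br,2]))
            bench=(p[:,2]<.005);print(" bench z",np.median(p[bench,2]))
        else:
            w=(h[:,1]<60)&(h[:,2]>90)&(p[:,2]>.02);q=p[w];print(" white",w.sum(),rect(q))
            # apron: upper plane
            t=q[q[:,2]>.048];A=np.c_[t[:,:2],np.ones(len(t))]
            for _ in range(5):
                c=np.linalg.lstsq(A,t[:,2],rcond=None)[0];r=abs(A@c-t[:,2]);t,A=t[r<max(.0015,2*r.std())],A[r<max(.0015,2*r.std())]
            print(" apron",len(t),np.round(c,4),"slope",np.degrees(np.arctan(np.hypot(*c[:2]))),"yaw",np.degrees(np.arctan2(c[1],c[0])),rect(t),t[:,2].min(),t[:,2].max())
            b=p[blue];print(" blue rim z>.03",rect(b[b[:,2]>.02]))
E
python3 m.py
```

```text
t scoop blue 878 z pct [10.  13.5 15.9 18.5 31.1] (array([460.4, 200.9]), array([238.4,  92.5]), 81.9)
 grip>50 101 (array([519.8, 276. ]), array([37.4,  8.7]), 84.8) zmax 0.0902499413753095
 top>78 117 (array([469.8, 188.2]), array([243.2,  25.4]), 59.9) [0.52169508 0.27453565 0.08360445]
 brass 0 (array([0., 0.]), array([0., 0.]), 0.0) nan
 bench z -0.0003944265114625978
t rack blue 206 z pct [40.2 42.8 45.  54.6 70.3] (array([445.3,  15.7]), array([117.5, 160.7]), 9.2)
 white 2818 (array([471.3,  17.3]), array([169. , 165.4]), 9.0)
 apron 703 [ 0.2127  0.0337 -0.0555] slope 12.151960242945293 yaw 9.015757914500465 (array([519.9,  -1.7]), array([ 70.4, 103.3]), 9.6) 0.048058105424656716 0.06364806525780153
 blue rim z>.03 (array([445.3,  15.7]), array([117.5, 160.7]), 9.2)
s scoop blue 793 z pct [ 5.8 13.5 16.8 28.2 76.3] (array([714.9,  81.3]), array([118.2, 806.9]), 49.9)
 grip>50 196 (array([523.4, 277.9]), array([40.5, 12.6]), 86.1) zmax 0.08579815419910308
 top>78 82 (array([746.8,  31.8]), array([ 33. , 696.2]), 42.3) [0.52551701 0.27405665 0.08320131]
 brass 51 (array([442.6, 270.4]), array([ 32.3, 169.4]), 87.9) 0.023082131984370702
 bench z -0.0010135113623974679
s rack blue 1018 z pct [14.5 27.4 41.6 52.9 66.8] (array([677.7, -62.5]), array([147.9, 684.9]), 76.5)
 white 1850 (array([707. , -61.3]), array([166.3, 627.8]), 76.7)
 apron 648 [ 0.2389  0.0374 -0.0703] slope 13.596240530235542 yaw 8.897315055720318 (array([526.6,   4.3]), array([ 61.6, 101.9]), 4.5) 0.04802518204043704 0.06356690291210021
 blue rim z>.03 (array([694.6, -66.5]), array([147.9, 650. ]), 76.5)
  return _methods._mean(a, axis=axis, dtype=dtype,
  ret = ret.dtype.type(ret / rcount)
```

```bash
python3 - <<'E'
from h import *
c=np.load("f0.npz")["t_color"][:,:,::-1]
a=cv2.resize(c[160:260,290:368],None,fx=5,fy=5,interpolation=cv2.INTER_CUBIC)
b=cv2.resize(c[178:242,172:228],None,fx=7,fy=7,interpolation=cv2.INTER_CUBIC)
o=np.zeros((500,790,3),np.uint8);o[:500,:390]=a;o[:448,398:790]=b
o=np.clip(o.astype(float)*1.7,0,255).astype(np.uint8)
cv2.imwrite("pics/crop1.png",o)
E
```

```text
(no output)
```

View pics/crop1.png

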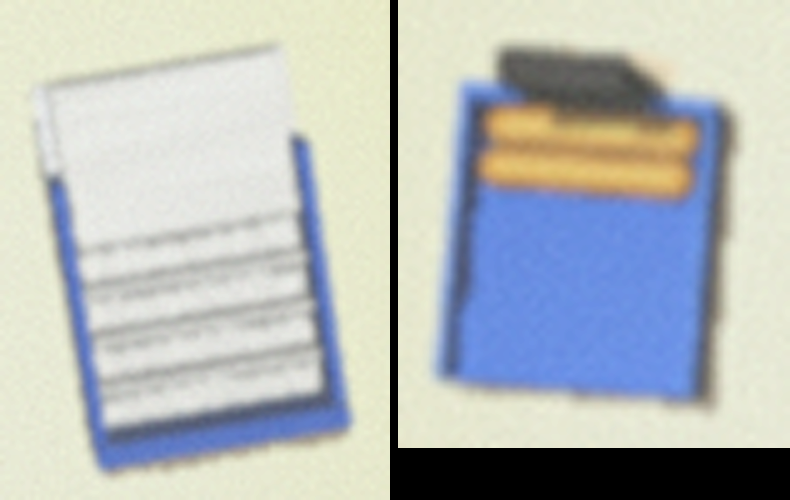

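The crop shows the rack apron with its upper corners at about (48,88) and (282,47), and the first groove edge from (78,245) to (300,212). The scoop's wall corners are at (463,85), (722,105), (700,400) and (438,378), and both pins lie against the back wall.

```bash
python3 - <<'E'
from h import *
d=np.load("f0.npz");K=d["t_K"];T=d["t_cam_to_world"]
def ray(u,v,n,c):  # plane n.p=c
    r=T[:3,:3]@np.linalg.solve(K,[u,v,1]);o=T[:3,3];return o+r*(c-n@o)/(n@r)
rk=lambda x,y:(290+(x+.5)/5-.5,160+(y+.5)/5-.5)
sc=lambda x,y:(172+(x-398+.5)/7-.5,178+(y+.5)/7-.5)
# deck plane avg: z=a x+b y+c
co=np.mean([[.2127,.0337,-.0555],[.2389,.0374,-.0703]],0);n=np.array([-co[0],-co[1],1])
ul,ur,gl,gr=[ray(*rk(*p),n,co[2]) for p in[(48,88),(282,47),(78,245),(300,212)]]
for p in(ul,ur,gl,gr):print(np.round(p*1000,1))
print("widths",np.linalg.norm(ul-ur),np.linalg.norm(gl-gr),"len",np.linalg.norm(ul-gl),np.linalg.norm(ur-gr),
 "mid up",(ul+ur)/2,"deck",(gl+gr)/2,"yaws",[np.degrees(np.arctan2(-w[0],w[1])) for w in(ul-ur,gl-gr)],[np.degrees(np.arctan2(w[1],w[0])) for w in(ul-gl,ur-gr)])
z=np.array([0,0,1.])
bl,br=[ray(*sc(*p),z,.032) for p in[(463,85),(722,105)]];fl,fr=[ray(*sc(*p),z,.026) for p in[(438,378),(702,400)]]
for p in(bl,br,fl,fr):print(np.round(p*1000,1))
print("scoop yaws",[np.degrees(np.arctan2(-w[0],w[1])) for w in(bl-br,fl-fr)],[np.degrees(np.arctan2(w[1],w[0])) for w in(bl-fl,br-fr)],"centre",(bl+br+fl+fr)/4,np.linalg.norm(bl-br),np.linalg.norm(bl-fl))
E
```

```text
[544.8  55.   62.1]
[562.2 -46.2  62.4]
[477.8  41.8  46.5]
[492.  -55.   46.2]
widths 0.10263413023481455 0.09786730370928297 len 0.07003123732394319 0.07261097536568259 mid up [0.55349405 0.00441612 0.06223595] deck [ 0.48488344 -0.00659745  0.04635214] yaws [np.float64(9.757597870482632), np.float64(8.31590785680787)] [np.float64(11.1213689504908), np.float64(7.188729480825929)]
[521.8 317.4  32. ]
[515.1 234.8  32. ]
[428.9 325.3  26. ]
[421.8 241.3  26. ]
scoop yaws [np.float64(-4.628535238242199), np.float64(-4.86204516947989)] [np.float64(-4.885106366797764), np.float64(-3.946313218156248)] centre [0.47190627 0.27971041 0.029     ] 0.0828313493025241 0.09339541887451698
```

```bash
python3 -m inch '[[0,0,0,0,0,1,0],[0,0,0,0,0,1,0],[0,0,0,0,0,1,0],[0,0,0,0,0,1,0],[0,0,0,0,0,1,0],[0,0,0,0,0,1,0],[0,0,0,0,0,1,0],[0,0,0,0,0,1,0],[0,0,0,0,0,1,0],[0,0,0,0,0,1,0],[0,0,0,0,0,1,0],[0,0,0,0,0,1,0],[0,0,0,0,0,1,0],[0,0,0,0,0,1,0],[0,0,0,0,0,1,0],[0,0,0,0,0,0.8,0],[0,0,0,0,0,0,0]]'
cat > go.py <<'E'
# usage: go.py x y z yaw tilt(front down, deg): total shift (full-scale units, tool axes now) and turn
import sys
from h import *
x,y,z,yaw,t=map(float,sys.argv[1:])
s=manip.observe();q=R.from_quat(s["tool_rot"])
base=R.from_matrix([[0,1,0],[1,0,0],[0,0,-1]])
g=R.from_euler("z",yaw,degrees=True)*R.from_euler("y",-t,degrees=True)*base
print("t",s["t"],"pos",np.round(s["eef_pos"],4),"gap",round(float(s["finger_gap"]),3),"F",np.round(s["wrist_force"],1),"grip",s["gripper_force"],"q",np.round(s["qpos"],2))
print("shift/0.3:",np.round(q.inv().apply(np.array([x,y,z])-s["eef_pos"])/.3,4),"turn/5deg:",np.round(np.degrees((q.inv()*g).as_rotvec())/5,3))
E
python3 go.py .5205 .2765 .14 -4.6 0
```

```text
t: 1.8
eef_pos: [0.1485, 0.5292, 0.2307]
tool_rot: [0.735, 0.678, -0.001, 0.0]
wrist_force: [0.0, 0.1, 0.0]
finger_gap: 0.505
gripper_force: 0.0
t 1.8 pos [0.1485 0.5292 0.2307] gap 0.505 F [0.  0.1 0. ] grip 0.0 q [-1.5   0.31  0.23  1.52 -0.07  1.32 -1.35]
shift/0.3: [-0.738   1.3044  0.3032] turn/5deg: [-0.001  0.015 -0.015]
```

```bash
python3 -m inch '[[-0.0615,0.1087,0.025,0,0,0,0],[-0.0615,0.1087,0.025,0,0,0,0],[-0.0615,0.1087,0.025,0,0,0,0],[-0.0615,0.1087,0.025,0,0,0,0],[-0.0615,0.1087,0.025,0,0,0,0],[-0.0615,0.1087,0.025,0,0,0,0],[-0.0615,0.1087,0.025,0,0,0,0],[-0.0615,0.1087,0.025,0,0,0,0],[-0.0615,0.1087,0.025,0,0,0,0],[-0.0615,0.1087,0.025,0,0,0,0],[-0.0615,0.1087,0.025,0,0,0,0],[-0.0615,0.1087,0.025,0,0,0,0],[0,0,0,0,0,0,0],[0,0,0,0,0,0,0]]'
python3 go.py .5205 .2765 .0463 -4.6 0
python3 - <<'E'
from h import *
f=grab_frame("wrist");save(f,"wrist1");P=pts(f);h=cv2.cvtColor(f["color"],cv2.COLOR_RGB2HSV)
k=(P[...,2]>.075)&(P[...,2]<.095)&(h[...,2]<90)&(abs(P[...,0]-.52)<.03)&(abs(P[...,1]-.2765)<.04)
print(k.sum(),cv2.minAreaRect((P[k][:,:2]*1000).astype(np.float32)),np.median(P[k],0))
E
```

```text
t: 3.2
eef_pos: [0.5209, 0.2757, 0.1406]
tool_rot: [0.736, 0.677, -0.001, -0.0]
wrist_force: [-0.7, 1.4, 0.1]
finger_gap: 0.499
gripper_force: 0.0
t 3.2 pos [0.5209 0.2757 0.1406] gap 0.499 F [-0.7  1.4  0.1] grip 0.0 q [-0.81  0.47  0.42  1.55 -0.2   1.16 -0.43]
shift/0.3: [ 0.0028 -0.0012  0.3142] turn/5deg: [-0.014  0.01  -0.036]
905 ((520.4927978515625, 281.4389953613281), (40.10565948486328, 11.95717716217041), 85.8855972290039) [0.52070403 0.28332292 0.08419524]
```

View pics/wrist1.png

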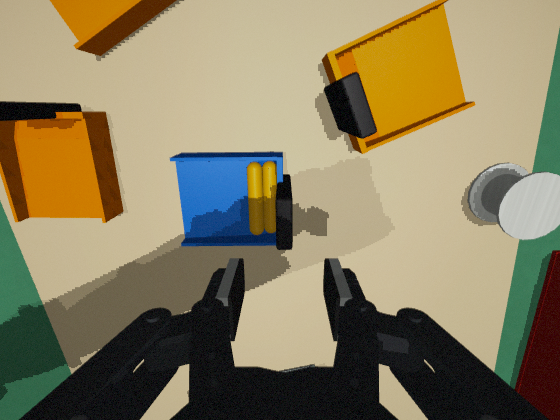

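The wrist view shows the grip at (285,212), centred between the fingers, which are at columns 243 and 324. The pins sit against the back wall, clear of the fingers' path. I'll go down and close.

```bash
python3 -m inch '[[0.007,-0.001,0.04,0,0,0,0],[0,0,0.04,0,0,0,0],[0,0,0.04,0,0,0,0],[0,0,0.04,0,0,0,0],[0,0,0.04,0,0,0,0],[0,0,0.04,0,0,0,0],[0,0,0.04,0,0,0,0],[0,0,0.034,0,0,0,0],[0,0,0,0,0,0,0],[0,0,0,0,0,0,-1],[0,0,0,0,0,0,-1],[0,0,0,0,0,0,-1],[0,0,0,0,0,0,-1],[0,0,0,0,0,0,-1],[0,0,0,0,0,0,-1],[0,0,0,0,0,0,-1],[0,0,0,0,0,0,-1]]'
python3 go.py .5205 .278 .0463 -4.6 0
```

```text
t: 4.95
eef_pos: [0.5213, 0.2793, 0.0479]
tool_rot: [0.735, 0.678, 0.001, 0.0]
wrist_force: [1.0, 0.4, 4.7]
finger_gap: 0.13
gripper_force: 59.1
t 4.95 pos [0.5213 0.2793 0.0479] gap 0.13 F [1.  0.4 4.7] grip 59.083126187324524 q [-0.79  0.57  0.39  1.64 -0.25  0.97 -0.4 ]
shift/0.3: [-0.0045 -0.0024  0.0053] turn/5deg: [ 0.019 -0.011 -0.018]
```

```bash
python3 -m inch '[[0,0,-0.01,0,0,0,-1],[0,0,-0.02,0,0,0,-1],[0,0,-0.03,0,0,0,-1],[0,0,-0.04,0.2,0,0,-1],[0,0,-0.04,0.3,0,0,-1],[0,0,-0.04,0.3,0,0,-1],[0,0,-0.04,0.3,0,0,-1],[0,0,-0.04,0.3,0,0,-1],[0,0,-0.04,0.2,0,0,-1],[0,0,-0.04,0,0,0,-1],[0,0,-0.04,0,0,0,-1],[0,0,-0.02,0,0,0,-1],[0,0,0,0,0,0,-1],[0,0,0,0,0,0,-1]]'
python3 go.py .623 .0156 .17 9.1 -8
```

```text
t: 6.35
eef_pos: [0.5284, 0.2784, 0.1664]
tool_rot: [0.734, 0.676, -0.047, -0.051]
wrist_force: [0.0, 0.1, -3.3]
finger_gap: 0.129
gripper_force: 58.7
t 6.35 pos [0.5284 0.2784 0.1664] gap 0.129 F [ 0.   0.1 -3.3] grip 58.69845449924469 q [-0.71  0.56  0.39  1.36 -0.27  1.4  -0.38]
shift/0.3: [-0.8476  0.3802 -0.0655] turn/5deg: [-0.006 -0.383 -2.726]
```

```bash
python3 -m inch '[[-0.015,0.007,-0.003,0,0,0,-1],[-0.03,0.014,-0.003,0,0,0,-1],[-0.047,0.021,-0.003,0,0,0,-1],[-0.047,0.021,-0.003,0,0,0,-1],[-0.047,0.021,-0.003,0,0,0,-1],[-0.047,0.021,-0.003,0,0,0,-1],[-0.047,0.021,-0.003,0,0,0,-1],[-0.047,0.021,-0.003,0,0,0,-1],[-0.047,0.021,-0.003,0,0,0,-1],[-0.047,0.021,-0.003,0,0,0,-1],[-0.047,0.021,-0.003,0,0,0,-1],[-0.047,0.021,-0.003,0,0,0,-1],[-0.047,0.021,-0.003,0,0,0,-1],[-0.047,0.021,-0.003,0,0,0,-1],[-0.047,0.021,-0.003,0,0,0,-1],[-0.047,0.021,-0.003,0,0,0,-1],[-0.047,0.021,-0.003,0,0,0,-1],[-0.047,0.021,-0.003,0,0,0,-1],[-0.03,0.013,-0.003,0,0,0,-1],[-0.015,0.007,-0.003,0,0,0,-1]]'
python3 -m inch '[[0,0,0,0,0,-0.3,-1],[0,0,0,0,-0.05,-0.4,-1],[0,0,0,0,-0.05,-0.4,-1],[0,0,0,0,-0.05,-0.4,-1],[0,0,0,0,-0.05,-0.4,-1],[0,0,0,0,-0.1,-0.4,-1],[0,0,0,0,-0.1,-0.4,-1],[0,0,0,0,0,0,-1],[0,0,0,0,0,0,-1],[0,0,0,0,0,0,-1]]'
python3 go.py .6229 .0156 .128 9.1 0
python3 - <<'E'
from h import *
a,b=grab_frame("top"),grab_frame("scene");o=np.hstack([cv2.resize(a["color"][120:260,260:400],(560,560))])
np.savez("f1.npz",**{f"t_{k}":v for k,v in a.items()},**{f"s_{k}":v for k,v in b.items()})
c=cv2.resize(b["color"][130:280,150:350],(800,600));cv2.imwrite("pics/s1.png",np.clip(c[:,:,::-1]*1.5,0,255).astype(np.uint8))
E
```

```text
t: 8.35
eef_pos: [0.6226, 0.0153, 0.1687]
tool_rot: [0.734, 0.675, -0.048, -0.051]
wrist_force: [0.1, -0.4, -2.9]
finger_gap: 0.13
gripper_force: 58.5
t: 9.35
eef_pos: [0.6223, 0.0171, 0.1687]
tool_rot: [0.648, 0.758, -0.053, -0.044]
wrist_force: [0.2, 0.5, -2.0]
finger_gap: 0.137
gripper_force: 58.5
t 9.35 pos [0.6223 0.0171 0.1687] gap 0.137 F [ 0.2  0.5 -2. ] grip 58.52847933769226 q [-0.3   0.63  0.41  1.24 -0.2   1.45  0.25]
shift/0.3: [-0.005   0.0199  0.1343] turn/5deg: [-1.59   0.021 -0.032]
```

View pics/s1.png

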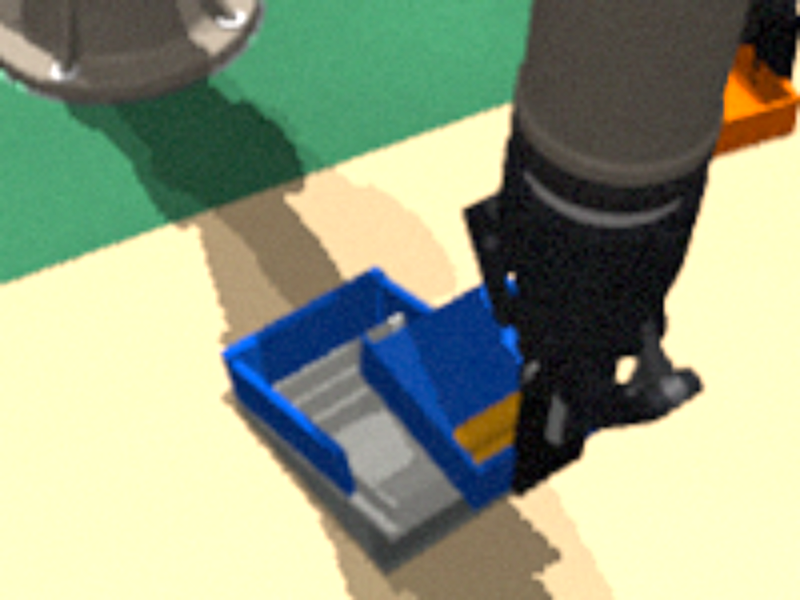

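The scene view shows the scoop held level over the apron, with its lip near (370,345) and both pins still at the back near (490,420). I'll check where the lip and sides stand in the deck frame.

```bash
python3 - <<'E'
from h import *
d=np.load("f1.npz");o=np.array([.485,-.0065,.0467]);Y=R.from_euler("z",9.1,degrees=True)
for n in"ts":
    f={k:d[f"{n}_{k}"] for k in("color","range_z","K","cam_to_world")};P=pts(f);h=cv2.cvtColor(f["color"],cv2.COLOR_RGB2HSV)
    q=Y.inv().apply(P.reshape(-1,3)-o).reshape(P.shape)
    k=(h[...,0]>100)&(h[...,0]<130)&(h[...,1]>120)&(abs(q[...,0]-.08)<.1)&(abs(q[...,1])<.08)&(P[...,2]>.1)
    p=q[k];print(n,k.sum(),np.round(np.percentile(p,[0.5,2,50,98,99.5],0)*1000,1).tolist())
    (c,s,a)=cv2.minAreaRect((p[:,:2]*1000).astype(np.float32));print(c,s,a)
E
```

```text
Traceback (most recent call last):
IndexError: index -1 is out of bounds for axis 0 with size 0
```

```bash
python3 - <<'E'
from h import *
d=np.load("f1.npz");o=np.array([.485,-.0065,.0467]);Y=R.from_euler("z",9.1,degrees=True)
f={k:d[f"s_{k}"] for k in("color","range_z","K","cam_to_world")};P=pts(f);h=cv2.cvtColor(f["color"],cv2.COLOR_RGB2HSV)
q=Y.inv().apply(P.reshape(-1,3)-o).reshape(P.shape)
k=(h[...,0]>100)&(h[...,0]<130)&(h[...,1]>120)&(abs(q[...,0]-.08)<.1)&(abs(q[...,1])<.08)&(P[...,2]>.1)
p=q[k];p[:,2]+=.0467
print(k.sum(),np.round(np.percentile(p,[0,2,50,98,100],0)*1000,1).tolist(),cv2.minAreaRect((p[:,:2]*1000).astype(np.float32)))
s=manip.observe();print("tcp in deck",Y.inv().apply(s["eef_pos"]-o))
E
```

```text
1341 [[39.9, -42.8, 122.0], [42.3, -39.7, 129.1], [79.9, -15.7, 147.4], [171.3, 29.2, 318.2], [179.2, 43.2, 545.2]] ((109.47061157226562, 0.3131904602050781), (83.29853057861328, 140.31280517578125), 88.73546600341797)
tcp in deck [0.13932745 0.00152744 0.12200264]
```

The scoop is centred on the deck (y −43 to +43 mm) with the lip at about 41 mm, as planned. Next I'll work out the pour steps, keeping the lip in place and the bottom edge clear.

```bash
cat > pour.py <<'E'
import numpy as np,sys
c=np.cos;s=np.sin
def tcp(t,clr=.010,H=.045):
    a=np.radians(t);rot=lambda x,z:np.array([x*c(a)-z*s(a),x*s(a)+z*c(a)])  # front down
    lip=rot(-.096,-.028);h=H-lip[0];zs=[]
    for p in[(-.095,-.048),(-.045,-.048),(-.001,-.048)]:
        r=rot(*p);hh=min(h+r[0],.068);zs.append(.0467+.2493*hh+clr-r[1])
    return np.array([h,max(zs)])
ts=list(map(float,sys.argv[1:]))
for t0,t1 in zip(ts,ts[1:]):
    d=tcp(t1)-tcp(t0);a=np.radians(t0) # tool y axis (scoop x), tool z = down
    yx=np.array([c(a),s(a)]);zx=np.array([s(a),-c(a)])
    print(t0,t1,"tcp h,z",np.round(tcp(t1),4),"tool y,z /.3",np.round([d@yx/.3,d@zx/.3],4),"wx",-(t1-t0)/5)
E
python3 pour.py 0 0 4 8 12 16 20 24 28 32 36 40
python3 -m inch '[[0,0.003,0.015,0,0,0,-1],[0,0.003,0.02,-0.1,0,0,-1],[-0.001,0.003,0.02,-0.2,0,0,-1],[-0.001,0.003,0.02,-0.3,0,0,-1],[-0.001,0.003,0.02,-0.3,0,0,-1],[-0.001,0.003,0.02,-0.3,0,0,-1],[-0.001,0.003,0.01,-0.2,0,0,-1],[0,0,0.009,-0.1,0,0,-1],[0,0,0,0,0,0,-1],[0,0,0,0,0,0,-1]]'
python3 go.py .6229 .0156 .128 9.1 0
```

```text
0.0 0.0 tcp h,z [0.141  0.1217] tool y,z /.3 [0. 0.] wx -0.0
0.0 4.0 tcp h,z [0.1388 0.1247] tool y,z /.3 [-0.0073 -0.0101] wx -0.8
4.0 8.0 tcp h,z [0.1362 0.1296] tool y,z /.3 [-0.0076 -0.017 ] wx -0.8
8.0 12.0 tcp h,z [0.1331 0.1359] tool y,z /.3 [-0.0073 -0.0222] wx -0.8
12.0 16.0 tcp h,z [0.1296 0.1419] tool y,z /.3 [-0.0073 -0.0219] wx -0.8
16.0 20.0 tcp h,z [0.1256 0.1475] tool y,z /.3 [-0.0074 -0.0215] wx -0.8
20.0 24.0 tcp h,z [0.1213 0.1527] tool y,z /.3 [-0.0076 -0.0212] wx -0.8
24.0 28.0 tcp h,z [0.1166 0.1575] tool y,z /.3 [-0.0078 -0.021 ] wx -0.8
28.0 32.0 tcp h,z [0.1116 0.1618] tool y,z /.3 [-0.008  -0.0207] wx -0.8
32.0 36.0 tcp h,z [0.1062 0.1657] tool y,z /.3 [-0.0083 -0.0205] wx -0.8
36.0 40.0 tcp h,z [0.1005 0.1691] tool y,z /.3 [-0.0086 -0.0203] wx -0.8
t: 10.45
eef_pos: [0.6251, 0.0161, 0.1282]
tool_rot: [0.65, 0.76, -0.004, -0.002]
wrist_force: [0.3, -0.5, -2.9]
finger_gap: 0.135
gripper_force: 58.6
t 10.45 pos [0.6251 0.0161 0.1282] gap 0.135 F [ 0.3 -0.5 -2.9] grip 58.60849857330322 q [-0.32  0.56  0.4   1.44 -0.22  1.19  0.27]
shift/0.3: [-0.0006 -0.0074  0.0008] turn/5deg: [-0.088  0.022 -0.027]
```

```bash
python3 -m inch '[[0,-0.002,-0.001,-0.2,0,0,-1],[0,-0.002,-0.002,-0.2,0,0,-1],[0,-0.002,-0.002,-0.2,0,0,-1],[0,-0.002,-0.002,-0.2,0,0,-1],[0,-0.002,-0.002,-0.2,0,0,-1],[0,-0.002,-0.003,-0.2,0,0,-1],[0,-0.002,-0.003,-0.2,0,0,-1],[0,-0.002,-0.003,-0.2,0,0,-1],[0,-0.002,-0.003,-0.2,0,0,-1],[0,-0.002,-0.003,-0.2,0,0,-1],[0,0,0,0,0,0,-1],[0,0,0,0,0,0,-1],[0,0,0,0,0,0,-1],[0,0,0,0,0,0,-1],[0,0,0,0,0,0,-1],[0,0,0,0,0,0,-1],[0,0,0,0,0,0,-1],[0,0,0,0,0,0,-1]]'
python3 go.py .623 .016 .1343 9.1 11
python3 - <<'E'
from h import *
b=grab_frame("scene")
c=cv2.resize(b["color"][130:280,150:350],(800,600));cv2.imwrite("pics/s2.png",np.clip(c[:,:,::-1]*1.5,0,255).astype(np.uint8))
E
```

```text
t: 12.25
eef_pos: [0.6184, 0.015, 0.1348]
tool_rot: [0.647, 0.758, 0.063, 0.055]
wrist_force: [0.0, -0.5, -2.5]
finger_gap: 0.13
gripper_force: 58.6
t 12.25 pos [0.6184 0.015  0.1348] gap 0.13 F [ 0.  -0.5 -2.5] grip 58.6421924829483 q [-0.34  0.42  0.4   1.65 -0.23  0.95  0.29]
shift/0.3: [0.0008 0.0151 0.0044] turn/5deg: [-0.29   0.027 -0.023]
```

View pics/s2.png

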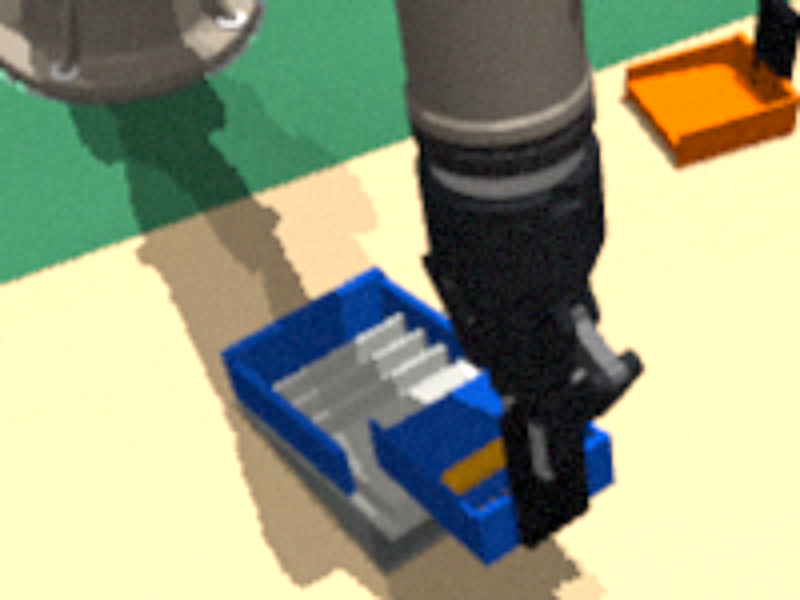

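The scene view shows the tipped scoop with one brass strip near (475,465), and the rack partly hidden behind the scoop. I'll locate the brass pixels in 3D with all three cameras.

```bash
cat > brass.py <<'E'
from h import *
o=np.array([.485,-.0065,.0467]);Y=R.from_euler("z",9.1,degrees=True)*R.from_euler("y",-14,degrees=True)
for n in("scene","top","wrist"):
    f=grab_frame(n);P=pts(f);h=cv2.cvtColor(f["color"],cv2.COLOR_RGB2HSV)
    q=Y.inv().apply(P.reshape(-1,3)-o).reshape(P.shape)*1000
    k=(h[...,0]>12)&(h[...,0]<30)&(h[...,1]>150)&(q[...,0]>-95)&(q[...,0]<170)&(abs(q[...,1])<60)&(q[...,2]>-20)
    m,l,st,ce=cv2.connectedComponentsWithStats(k.astype(np.uint8))
    for i in range(1,m):
        if st[i,4]>8: print(n,st[i],"deck mm",np.round(np.median(q[l==i],0),1),"y",np.round(np.percentile(q[l==i][:,1],[2,98]),1),"x",np.round(np.percentile(q[l==i][:,0],[2,98]),1))
    save(f,"b_"+n)
E
python3 brass.py
```

```text
scene [261 240  16  13 104] deck mm [114.1 -16.9  33.5] y [-31.3  -0.1] x [107.4 152.3]
wrist [ 252  195   22   71 1260] deck mm [136.2  17.1  27. ] y [-7.2 35.1] x [130.1 142.2]
wrist [ 201  196   29  102 2166] deck mm [108.9   7.   35.1] y [-27.3  35.3] x [101.6 113.8]
```

```bash
python3 -m inch '[[0,-0.002,-0.004,-0.2,0,0,-1],[0,-0.002,-0.005,-0.2,0,0,-1],[0,-0.002,-0.005,-0.2,0,0,-1],[0,0,0,0,0,0,-1],[0,0,0,0,0,0,-1],[0,0,0,0,0,0,-1],[0,0,0,0,0,0,-1],[0,0,0,0,0,0,-1]]'
python3 go.py .623 .016 .1343 9.1 11
python3 brass.py
```

```text
t: 13.25
eef_pos: [0.6162, 0.0147, 0.1388]
tool_rot: [0.646, 0.756, 0.083, 0.072]
wrist_force: [-0.5, 0.3, -2.6]
finger_gap: 0.134
gripper_force: 58.8
t 13.25 pos [0.6162 0.0147 0.1388] gap 0.134 F [-0.5  0.3 -2.6] grip 58.75565528869629 q [-0.34  0.38  0.4   1.71 -0.23  0.87  0.3 ]
shift/0.3: [0.0007 0.0194 0.0196] turn/5deg: [ 0.314  0.028 -0.021]
scene [237 221  25  18 149] deck mm [14.7  0.4 10.1] y [-31.3  31.5] x [ 6.4 17.8]
wrist [  40  182   40   91 2078] deck mm [-8.8  6.4  8.3] y [-27.6  35.7] x [-16.4  -5.5]
wrist [ 252  195   22   71 1251] deck mm [136.2  17.1  30.6] y [-7.1 35. ] x [130.2 142.3]
```

View pics/b_wrist.png

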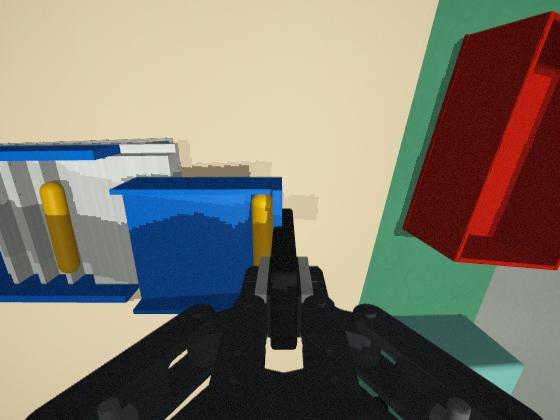

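The wrist view shows pin b out of the scoop and rolling over the grooves at (58,225), lying straight, while pin a is still at the back at (262,220). I'll keep tipping.

```bash
python3 -m inch '[[0,0,0,0,0,0,-1],[0,0,0,0,0,0,-1],[0,0,0,0,0,0,-1],[0,0,0,0,0,0,-1],[0,0,0,0,0,0,-1],[0,-0.002,-0.005,-0.2,0,0,-1],[0,-0.002,-0.005,-0.2,0,0,-1],[0,-0.002,-0.005,-0.2,0,0,-1],[0,-0.002,-0.005,-0.2,0,0,-1],[0,-0.002,-0.005,-0.2,0,0,-1],[0,-0.002,-0.005,-0.2,0,0,-1]]'
python3 brass.py
python3 go.py .623 .016 .1343 9.1 22
```

```text
t: 14.5
eef_pos: [0.6099, 0.0137, 0.1466]
tool_rot: [0.641, 0.75, 0.122, 0.106]
wrist_force: [-0.4, -0.7, -2.7]
finger_gap: 0.133
gripper_force: 58.8
scene [233 222  25  16  84] deck mm [-8.3  0.7 -3. ] y [-31.1  33.3] x [-15.2  -5.1]
wrist [  41  181   41   89 1754] deck mm [-9.   6.8 -2.3] y [-27.6  35.9] x [-15.8  -4.7]
wrist [ 251  195   22   71 1292] deck mm [133.9  17.   38.5] y [-7.4 35. ] x [128.1 140.2]
t 14.65 pos [0.6097 0.0137 0.1465] gap 0.133 F [ 0.9  1.3 -2.1] grip 58.75982344150543 q [-0.35  0.3   0.39  1.83 -0.25  0.73  0.33]
shift/0.3: [0.0008 0.0297 0.0528] turn/5deg: [-0.689  0.027 -0.022]
```

Pin b is seated in the first groove (x ≈ −9, flush). Next I'll pour pin a.

```bash
python3 -m inch '[[0,-0.002,-0.005,-0.2,0,0,-1],[0,-0.002,-0.005,-0.2,0,0,-1],[0,-0.002,-0.005,-0.2,0,0,-1],[0,-0.002,-0.005,-0.2,0,0,-1],[0,-0.002,-0.005,-0.2,0,0,-1],[0,-0.002,-0.005,-0.2,0,0,-1],[0,-0.002,-0.005,-0.2,0,0,-1],[0,0,0,0,0,0,-1],[0,0,0,0,0,0,-1],[0,0,0,0,0,0,-1],[0,0,0,0,0,0,-1],[0,0,0,0,0,0,-1],[0,0,0,0,0,0,-1],[0,0,0,0,0,0,-1],[0,0,0,0,0,0,-1]]'
python3 brass.py
python3 go.py .623 .016 .1343 9.1 22
```

```text
t: 16.15
eef_pos: [0.6026, 0.0126, 0.1547]
tool_rot: [0.633, 0.742, 0.168, 0.144]
wrist_force: [0.7, -0.4, -1.1]
finger_gap: 0.135
gripper_force: 58.8
scene [233 218  36  20 245] deck mm [52.  -4.8 37. ] y [-31.4  31.6] x [-13.1 131.3]
wrist [  16  185   54  103 3200] deck mm [-5.9  6.8 10.3] y [-28.1  35.8] x [-13.8  -2.1]
t 16.3 pos [0.6027 0.0126 0.1549] gap 0.132 F [ 0.1 -0.4 -1.1] grip 58.8764762878418 q [-0.34  0.21  0.38  1.96 -0.28  0.56  0.37]
shift/0.3: [0.0008 0.0324 0.0915] turn/5deg: [ 0.716  0.031 -0.016]
```

```bash
python3 -m inch '[[0,0,0,0,0,0,-1],[0,0,0,0,0,0,-1],[0,0,0,0,0,0,-1],[0,0,0,0,0,0,-1],[0,0,0,0,0,0,-1],[0,0,0,0,0,0,-1],[0,0,0,0,0,0,-1],[0,0,0,0,0,0,-1]]'
python3 brass.py
```

```text
t: 17.1
eef_pos: [0.6025, 0.0126, 0.1546]
tool_rot: [0.633, 0.742, 0.168, 0.144]
wrist_force: [-0.6, 0.3, -1.8]
finger_gap: 0.136
gripper_force: 58.9
scene [218 211  24  14  65] deck mm [-74.7   0.9  -3. ] y [-31.2  31.3] x [-83.5 -70.8]
scene [233 222  25  16  85] deck mm [-9.  -0.4 -3.3] y [-30.9  33. ] x [-16.1  -4.7]
wrist [  24  185   46   92 2133] deck mm [-9.1  6.7 -2.4] y [-27.6  35.7] x [-16.5  -4.6]
```

View pics/b_scene.png

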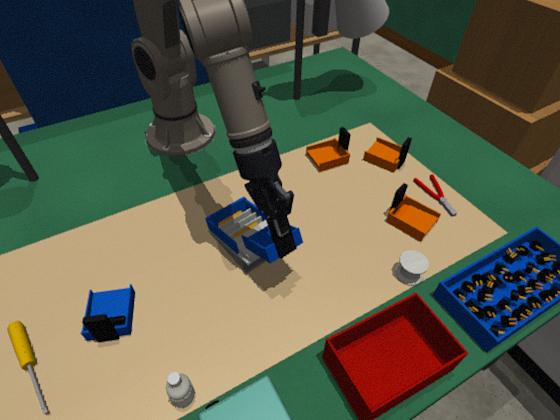

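Pin b is in groove 1 and pin a in groove 4, and the scene view confirms the brass bars in the rack near (245,225). The scoop is empty, so I'll lift and level it.

```bash
python3 -m inch '[[0,0.013,-0.027,0,0,0,-1],[0,0.013,-0.027,0,0,0,-1],[0,0.013,-0.027,0,0,0,-1],[0,0.013,-0.027,0,0,0,-1],[0,0.013,-0.027,0,0,0,-1],[0,0,0,0.64,0,0,-1],[0,0,0,0.64,0,0,-1],[0,0,0,0.64,0,0,-1],[0,0,0,0.64,0,0,-1],[0,0,0,0.64,0,0,-1],[0,0,0,0.64,0,0,-1],[0,0,0,0.64,0,0,-1],[0,0,0,0.64,0,0,-1],[0,0,0,0,0,0,-1],[0,0,0,0,0,0,-1]]'
python3 go.py .5213 .2793 .15 9.1 0
```

```text
t: 18.75
eef_pos: [0.6029, 0.0127, 0.1996]
tool_rot: [0.65, 0.76, -0.001, 0.001]
wrist_force: [0.2, -0.3, -2.3]
finger_gap: 0.131
gripper_force: 58.9
t 18.75 pos [0.6029 0.0127 0.1996] gap 0.131 F [ 0.2 -0.3 -2.3] grip 58.94030570983887 q [-0.33  0.45  0.42  1.42 -0.18  1.3   0.25]
shift/0.3: [ 0.9206 -0.13    0.1633] turn/5deg: [ 0.001  0.026 -0.026]
```

```bash
python3 -m inch '[[0.05,-0.007,0,0,0,0,-1],[0.09,-0.013,0,0,0,0,-1],[0.09,-0.013,0,0,0,0,-1],[0.09,-0.013,0,0,0,0,-1],[0.09,-0.013,0,0,0,0,-1],[0.09,-0.013,0,0,0,0,-1],[0.09,-0.013,0,0,0,0,-1],[0.09,-0.013,0,0,0,0,-1],[0.09,-0.013,0,0,0,0,-1],[0.09,-0.013,0.03,0,0,0,-1],[0.06,-0.006,0.03,0,0,0.5,-1],[0,0,0.03,0,0,0.8,-1],[0,0,0.03,0,0,0.8,-1],[0,0,0.03,0,0,0.6,-1],[0,0,0,0,0,0,-1],[0,0,0,0,0,0,-1]]'
python3 go.py .5213 .2793 .0485 -4.6 0
```

```text
t: 20.35
eef_pos: [0.5201, 0.2798, 0.1546]
tool_rot: [0.734, 0.679, -0.001, 0.0]
wrist_force: [0.2, -0.3, -2.3]
finger_gap: 0.134
gripper_force: 58.9
t 20.35 pos [0.5201 0.2798 0.1546] gap 0.134 F [ 0.2 -0.3 -2.3] grip 58.8752281665802 q [-0.78  0.46  0.37  1.52 -0.17  1.19 -0.46]
shift/0.3: [-0.0011  0.0044  0.3535] turn/5deg: [-0.007  0.013  0.035]
```

```bash
python3 -m inch '[[0,0.004,0.05,0,0,0,-1],[0,0,0.06,0,0,0,-1],[0,0,0.06,0,0,0,-1],[0,0,0.06,0,0,0,-1],[0,0,0.05,0,0,0,-1],[0,0,0.03,0,0,0,-1],[0,0,0.015,0,0,0,-1],[0,0,0.01,0,0,0,-1],[0,0,0.007,0,0,0,-1],[0,0,0,0,0,0,-1],[0,0,0,0,0,0,-1]]'
python3 go.py .5213 .2793 .0479 -4.6 0
```

```text
t: 21.45
eef_pos: [0.5225, 0.2791, 0.052]
tool_rot: [0.735, 0.679, -0.0, 0.001]
wrist_force: [0.7, 0.6, -1.4]
finger_gap: 0.131
gripper_force: 58.9
t 21.45 pos [0.5225 0.2791 0.052 ] gap 0.131 F [ 0.7  0.6 -1.4] grip 58.91964018344879 q [-0.76  0.57  0.34  1.63 -0.22  0.98 -0.42]
shift/0.3: [ 0.0005 -0.0042  0.0137] turn/5deg: [0.005 0.016 0.014]
```

```bash
python3 -m inch '[[0,0,0.004,0,0,0,-1],[0,0,0.004,0,0,0,-1],[0,0,0.003,0,0,0,-1],[0,0,0,0,0,0,-1],[0,0,0,0,0,0,-1]]'
python3 -c "
from h import *
f=grab_frame('scene');P=pts(f);h=cv2.cvtColor(f['color'],cv2.COLOR_RGB2HSV)
print(manip.observe()['wrist_force'],manip.observe()['eef_pos'])"
```

```text
t: 21.95
eef_pos: [0.5221, 0.2788, 0.0481]
tool_rot: [0.735, 0.679, -0.001, 0.001]
wrist_force: [0.4, -0.4, -0.7]
finger_gap: 0.132
gripper_force: 59.2
[ 0.04893769  1.08686294 -1.24117029] [0.52212921 0.27885436 0.04815494]
```

```bash
python3 -m inch '[[0,0,0.003,0,0,0,-1],[0,0,0.002,0,0,0,-1],[0,0,0,0,0,0,-1],[0,0,0,0,0,0,-1]]'
```

```text
t: 22.4
eef_pos: [0.5223, 0.2788, 0.0479]
tool_rot: [0.735, 0.679, -0.001, 0.0]
wrist_force: [-1.5, -1.6, 6.2]
finger_gap: 0.133
gripper_force: 60.2
```

The scoop is on the bench: the force reads +6 N and the TCP height matches the grasp height. I'll open to half and back straight up.

```bash
python3 -m inch '[[0,0,0,0,0,0,-0.5],[0,0,0,0,0,0,-0.2],[0,0,0,0,0,0,0],[0,0,0,0,0,0,0],[0,0,0,0,0,0,0],[0,0,-0.03,0,0,0,0],[0,0,-0.05,0,0,0,0],[0,0,-0.08,0,0,0,0],[0,0,-0.08,0,0,0,0],[0,0,-0.08,0,0,0,0],[0,0,-0.08,0,0,0,0],[0,0,-0.08,0,0,0,0],[0,0,0,0,0,0,0],[0,0,0,0,0,0,0],[0,0,0,0,0,0,0],[0,0,0,0,0,0,0]]'
python3 brass.py
python3 - <<'E'
import cv2,numpy as np
a=cv2.imread("pics/b_scene.png")[140:290,190:390];cv2.imwrite("pics/fin.png",np.clip(cv2.resize(a,(800,600))*1.4,0,255).astype(np.uint8))
E
```

```text
t: 24.0
eef_pos: [0.5214, 0.2788, 0.1894]
tool_rot: [0.735, 0.679, -0.002, 0.0]
wrist_force: [0.6, 1.0, 0.2]
finger_gap: 0.502
gripper_force: 0.0
scene [218 211  24  14  71] deck mm [-75.2  -0.3  -3. ] y [-31.5  31.5] x [-84.7 -70.4]
scene [233 222  25  16  88] deck mm [-9.2  0.3 -2.9] y [-31.3  32. ] x [-18.1  -5.4]
```

View pics/fin.png

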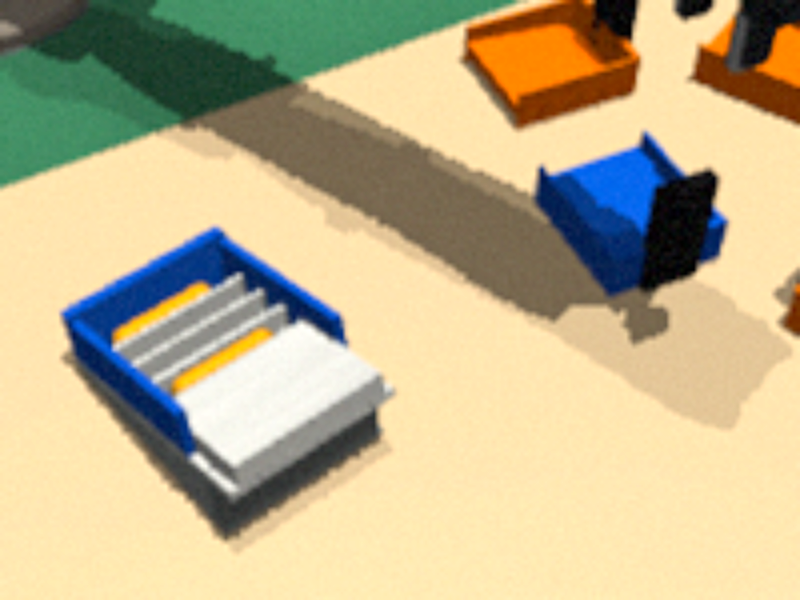

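The picture shows both pins seated in grooves, near (160,310) and (220,360). The empty scoop stands upright at (630,220), clear of the rack, and the gripper is off it.

```bash
python3 -c "
from bench import order
print(order.job_done())"
```

```text
the job is handed in; nothing more can be done
None
```

I handed the job in at about 24 s: both brass pins lie in separate grooves (the first and the fourth), and the empty blue scoop stands upright on the bench, clear of the rack and released.

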